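# Seal three pop-top storage boxes in order

## Robot

A 6-joint arm with a two-finger parallel gripper is mounted at the origin on a cart in front of the work surface, level with it; the furniture and walls round the work are solid. World frame = base frame: x ahead of the robot, y to its left, z up, the work surface at z = 0. Lengths are in mm, angles in rad, forces in N, time in s.
With the tool pointing down it reaches from about 350 to 775 mm from the base axis. Payload 7.3 kg.
Tool frame: the origin (TCP) lies at the very end of the fingers, on their centre line; the grasp point (between the pads) lies 19 mm behind it (bot.grip_point_offset is the distance from the TCP to the grasp point, in mm); z points along the fingers, y is the line along which they close (so a half turn about z gives the same grasp; the last joint's range is limited). The gripper opens to 92 mm and grips with 3 to 60 N. Pads are 19 mm wide; open, the fingers measure 130 mm over their backs; the gripper's body (75 mm by 190 mm) begins 47 mm behind the grasp point.
Start: joints at [-1.453, 0.342, 1.524, -0, 1.275, -0.146], TCP at [136.916, -506.852, 226.741] pointing down, gripper open.
Joint ranges: [-2.53, 2.53], [-0.77, 2.02], [0.04, 2.7], [-1, 4.14], [0.28, 2.66], [-3.11, 3.11]. Speed limits (rad/s): [2.57, 2.57, 3.14, 3.14, 3.14, 3.14].

## Interface

Orientations are given as [roll, pitch, yaw] about the fixed x, y, z axes, in that order (R = Rz(yaw) Ry(pitch) Rx(roll)).
In Python, from plant import bot gives the robot as it stands. The module is installed in compiled form; this text tells all that it offers.
- The arm moves only by the shell command python3 -m jog 'ROWS' [OPENING]. ROWS is JSON, a list of rows, each a list of 6 numbers: the shift along the tool's x, y, z in mm, then the turn, a rotation vector about the tool's x, y, z in rad. In form: [[dx, dy, dz, rx, ry, rz], ...]. A call has 1 to 12 rows; each row shifts and turns the commanded pose from where the row before left it, along the tool's axes as they then stand; what a row does not reach is not made up. A row lasts 1/10 s, in which the tool goes at most 50 mm and 8.59 degrees, less where a joint would pass 70% of its speed; a pose out of reach is approached as far as the arm can. A call with a gripper value outside its range is refused whole. OPENING is the opening in per cent of the stroke, from 0 (shut) to 100 (fully open), set as the call begins (- or left out, the last holds). The fingers move at their own pace and stop on an object; the grip force is fixed at half the most. Time passes only in rows, so rows that do not move let the fingers close. It gives the time, the measured TCP pose, the force, the opening and the grip force at its end, in the units of the state.
- bot.get_obs(): the state, without advancing time (a new reading comes with each control period).
- bot.capture(name): name is "scene" or "top"; returns the picture (384x512x3 uint8, red, green, blue); there is no depth.
- bot.camera_model(name): a dict with "fx", "fy", "cx", "cy" (pixels), "position" and "orientation" of the camera in the world. Camera axes: x right, y down, z forward; pixel columns grow to the right and rows downward; lengths in mm; the calibration is good to about 2 mm. A picture is of the moment at which its call begins. camera_model takes no time and is no camera call.
- bot.close_job(): hands the job in; it is judged then, once.
Trained networks look in the newest picture that a camera, given by its name, has taken for a name from the list of things; names that differ only in an ending like _2 or _b are one class to them, and where a whole thing is asked for, a point or a joint stands for the part that bears it (a point fixed in the world has none). Each returns a list of dicts, best first, with "p" (0 to 1); they miss things now and then, are a little off and sometimes report something else, mostly with a low value. They report only what shows in the picture. A call takes as long as a camera call. They do not tell look-alikes from the thing itself.
- bot.outline_of(target, camera): "mask" (384x512 bool, what is visible of it) and "pixel" ([column, row] in pixels, amid what is visible of it).
The state is a dict: "time": time; "joint_positions": joint angles; "dq": joint speeds; "tau": joint torques, N m; "tool_pos": TCP position; "tcp_rot": TCP orientation; "contact_force": force on the tool from outside, world axes, zero at the start; "moment": the same for the moment, N m; "grip_width": finger opening in mm; "finger_force": force on a finger pad.
Only numpy, scipy, OpenCV 4.12 (cv2) and the standard library are available. Lean on these libraries where they do the work, as an engineer would, in place of code of your own. Each camera call takes 0.05 s, during which the arm holds its last target. There are 200 camera calls.

## Task

Seal three of the white airtight boxes by pressing the round pop-up button on the lid fully down with a fingertip: first the tall square box, then the low oblong box, then the round box. Press gently (never more than 30 N) and do not lift, shove or tip any box. Leave the small square box's button up, and leave the other things on the worktop where they are.

Things in the scene. Friction and masses are not known exactly. Their poses are not given: they have to be found in the camera images.
- cabinet_edge (a point): A point on the lower front edge of the wall cabinet, which runs along y above the back of the worktop (x = 0.57, 0.45 m above the worktop, from y = 0.15 to the right). Everything behind and above this edge is solid: keep the wrist and forearm in front of it, also when swinging sideways (pull back to about x = 0.38 first).
- tall_box: The tall square airtight storage box: white plastic, loose, about 0.7 kg, lid 86 x 86 mm, lid top 115 mm above the underside. Stands upright on the worktop; origin at the centre of its underside, z up.
- tall_box_button (a joint): Pop-up button of the tall square box, in m: 0 = fully up (open), 0.008 = fully down (sealed). Slides straight down with about 3 N of friction, then meets its stop; it stays where it is left.
- tall_box_press (a point): Centre of the top face of the tall square box's button: round, flat, 45 mm in diameter, in the middle of the lid. When up it stands 16 mm above the lid (131 mm above the worktop); when fully down, 8 mm above the lid. Its cap is slightly springy (gives 1 mm per 3 N) and the point moves with cap and button.
- oblong_box: The low oblong airtight storage box: white plastic, loose, about 0.6 kg, lid 110 mm along its own x by 78 mm along its own y, lid top 75 mm above the underside. Stands upright on the worktop; origin at the centre of its underside, z up.
- oblong_box_button (a joint): Pop-up button of the low oblong box, in m: 0 = fully up (open), 0.008 = fully down (sealed). Slides straight down with about 3 N of friction, then meets its stop; it stays where it is left.
- oblong_box_press (a point): Centre of the top face of the low oblong box's button: round, flat, 45 mm in diameter, in the middle of the lid. When up it stands 16 mm above the lid (91 mm above the worktop); when fully down, 8 mm above the lid. Its cap is slightly springy (gives 1 mm per 3 N) and the point moves with cap and button.
- round_box: The round airtight storage box: white plastic, loose, about 0.6 kg, lid 86 mm in diameter, lid top 90 mm above the underside. Stands upright on the worktop; origin at the centre of its underside, z up.
- round_box_button (a joint): Pop-up button of the round box, in m: 0 = fully up (open), 0.008 = fully down (sealed). Slides straight down with about 3 N of friction, then meets its stop; it stays where it is left.
- round_box_press (a point): Centre of the top face of the round box's button: round, flat, 45 mm in diameter, in the middle of the lid. When up it stands 16 mm above the lid (106 mm above the worktop); when fully down, 8 mm above the lid. Its cap is slightly springy (gives 1 mm per 3 N) and the point moves with cap and button.
- small_box: The small square airtight storage box: white plastic, loose, about 0.45 kg, lid 70 x 70 mm, lid top 60 mm above the underside, the lowest of the four. Stands upright on the worktop; origin at the centre of its underside, z up. Not to be sealed.
- small_box_button (a joint): Pop-up button of the small square box, in m: 0 = fully up (open), 0.008 = fully down (sealed). Slides straight down with about 3 N of friction, then meets its stop; it stays where it is left.
- small_box_press (a point): Centre of the top face of the small square box's button: round, flat, 45 mm in diameter, in the middle of the lid. When up it stands 16 mm above the lid (76 mm above the worktop); when fully down, 8 mm above the lid. Its cap is slightly springy (gives 1 mm per 3 N) and the point moves with cap and button.
- spice_1: Bystander, loose: spice jar with a black cap, 41 mm across, 105 mm high. Origin at the centre of its underside, z up.
- salt_shaker: Bystander, loose: glass salt shaker with a domed metal top, 44 mm across, 90 mm high. Origin at the centre of its underside, z up.
- spice_3: Bystander, loose: spice jar with a yellow cap, 42 mm across, 96 mm high. Origin at the centre of its underside, z up.
- artichoke_1: Bystander, loose: globe artichoke, 72 mm across, 69 mm high. Origin at the centre of its underside, z up.
- timer: Bystander, loose: white wind-up kitchen timer lying on its back, 69 mm across, 43 mm high. Origin at the centre of its underside, z up.
- spice_2: Bystander, loose: spice jar with a brown cap, 41 mm across, 105 mm high. Origin at the centre of its underside, z up.
Things that resemble listed ones, but are neither listed nor needed, are in the scene too. Leave any red look-alike of the round_box alone.

How it is judged (in metres and radians):
On the way, in this order (a step that is already met when the one before it is completed fails the run):
1. the tall square box's button is pressed down, the later ones still up (value of joint tall_box_button above 0.006 m and value of joint each of oblong_box_button, round_box_button below 0.002 m), for 0.1 s.
2. the low oblong box's button is pressed down, the later ones still up (value of joint oblong_box_button above 0.006 m and value of joint round_box_button below 0.002 m), for 0.1 s.
3. the round box's button is pressed down (value of joint round_box_button above 0.006 m), for 0.1 s.
At the end, for the whole second after the job is handed in: The buttons of the tall square, low oblong and round boxes are at least 6 mm of their 8 mm down, the small square box's button is within 2 mm of fully up, every box stands upright, at rest, within 25 mm of where it started, and the other things stand within 30 mm of where they were (value of joint each of tall_box_button, oblong_box_button, round_box_button above 0.006 m and value of joint small_box_button below 0.002 m and distance of each of tall_box, oblong_box, round_box, small_box from where it was at the start of the episode below 0.025 m and angle between each of tall_box, oblong_box, round_box, small_box's own z axis and vertical below 0.05 rad and linear speed of each of tall_box, oblong_box, round_box, small_box below 0.02 m/s and distance of each of spice_1, salt_shaker, spice_3, artichoke_1, timer, spice_2 from where it was at the start of the episode below 0.03 m and angle between each of spice_1, salt_shaker, spice_3, artichoke_1, timer, spice_2's own z axis and vertical below 0.2 rad); the robot touches nothing.
It fails at once if a box is lifted off the worktop (more than 8 mm) (height (world z) of any of tall_box, oblong_box, round_box, small_box above 0.008 m).
It fails at once if a box is shoved more than 25 mm or tipped (distance of any of tall_box, oblong_box, round_box, small_box from where it was at the start of the episode above 0.025 m or angle between any of tall_box, oblong_box, round_box, small_box's own z axis and vertical above 0.2 rad).
It fails at once if the small square box's button is pushed down (more than 2 mm) (value of joint small_box_button above 0.002 m).
It fails at once if the fingers press a box harder than 30 N (contact force between the fingers and tall_box above 30 N or contact force between the fingers and oblong_box above 30 N or contact force between the fingers and round_box above 30 N or contact force between the fingers and small_box above 30 N).
It fails at once if a bystander is moved more than 30 mm or knocked over (distance of any of spice_1, salt_shaker, spice_3, artichoke_1, timer, spice_2 from where it was at the start of the episode above 0.03 m or angle between any of spice_1, salt_shaker, spice_3, artichoke_1, timer, spice_2's own z axis and vertical above 0.4 rad).
It also fails if it takes over 53 s, if anything falls off the work surface, if the arm or the gripper's body presses on something with over 40 N, if the wrist force passes 120 N, or if a joint passes its speed limit or range.

## Working session

There is one attempt and no reset: what is moved stays moved. The work goes in short steps, Python scripts to look and compute and a shell command to move; the robot and the scene stay as the last step left them, time stands still between calls to the robot, and variables do not carry over. Pictures are saved under pics/ and viewed, at most 10 in all, crops included, and the job is handed in when it is done.

```bash
mkdir -p pics
python3 - <<'E'
from plant import bot
import cv2,numpy as np
for n in("scene","top"):
    im=bot.capture(n); cv2.imwrite(f"pics/{n}0.png",im[...,::-1])
    m=bot.camera_model(n); print(n,m)
    for t in("tall_box","oblong_box","round_box","small_box","tall_box_press","oblong_box_press","round_box_press","small_box_press"):
        print(t,[(np.round(d["pixel"]).tolist(),round(d["p"],2),int(d["mask"].sum())) for d in bot.outline_of(t,n)][:4])
o=bot.get_obs();print(o["time"],o["tool_pos"],o["tcp_rot"],o["grip_width"])
E
```

```text
scene {'fx': 394.4959168818204, 'fy': 394.4959168818204, 'cx': 258.2971738345728, 'cy': 188.89193538223915, 'position': array([ 132.88009169,  483.53872659, 1321.11742239]), 'orientation': array([-2.46666152e+00, -3.69752327e-04, -2.72708155e+00])}
tall_box [([239.0, 267.0], 0.9, 882), ([278.0, 198.0], 0.18, 96)]
oblong_box [([257.0, 238.0], 0.73, 798), ([271.0, 265.0], 0.45, 159), ([238.0, 268.0], 0.43, 918), ([254.0, 233.0], 0.4, 132)]
round_box [([276.0, 206.0], 0.84, 521), ([287.0, 182.0], 0.65, 417), ([309.0, 168.0], 0.64, 282)]
small_box [([229.0, 311.0], 0.75, 142), ([202.0, 250.0], 0.54, 261)]
tall_box_press []
oblong_box_press [([254.0, 228.0], 0.5, 105)]
round_box_press [([271.0, 265.0], 0.72, 135), ([279.0, 197.0], 0.67, 86), ([288.0, 174.0], 0.66, 66), ([239.0, 259.0], 0.28, 135)]
small_box_press [([226.0, 316.0], 0.63, 135)]
top {'fx': 385.8029900324126, 'fy': 385.8029900324126, 'cx': 259.79711862941247, 'cy': 188.9794783980419, 'position': array([ 395.43282498, -279.80228431, 1624.8975496 ]), 'orientation': array([-3.0702773 , -0.00523851, -1.54776784])}
tall_box [([209.0, 199.0], 0.83, 479)]
oblong_box [([243.0, 202.0], 0.62, 533)]
round_box [([354.0, 219.0], 0.77, 443), ([325.0, 206.0], 0.72, 388), ([286.0, 206.0], 0.69, 370)]
small_box [([169.0, 208.0], 0.62, 328), ([241.0, 196.0], 0.4, 93)]
tall_box_press [([207.0, 201.0], 0.66, 102)]
oblong_box_press [([245.0, 199.0], 0.48, 91)]
round_box_press [([287.0, 207.0], 0.66, 114), ([352.0, 220.0], 0.59, 103), ([325.0, 207.0], 0.45, 80), ([209.0, 202.0], 0.39, 110)]
small_box_press [([210.0, 200.0], 0.61, 493), ([166.0, 206.0], 0.58, 98)]
0.9 [ 136.91358526 -506.86308443  226.76218219] [3.14144998e+00 1.05581965e-05 2.63788837e-01] 91.7919477013815
```

View pics/scene0.png

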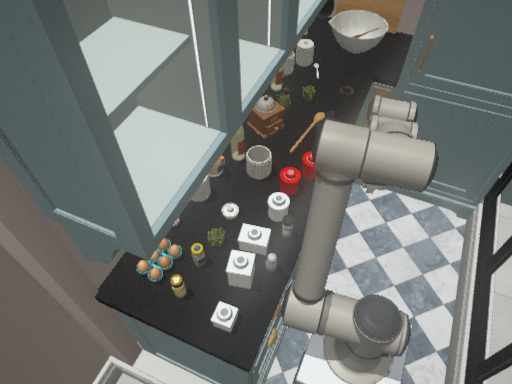

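View pics/top0.png

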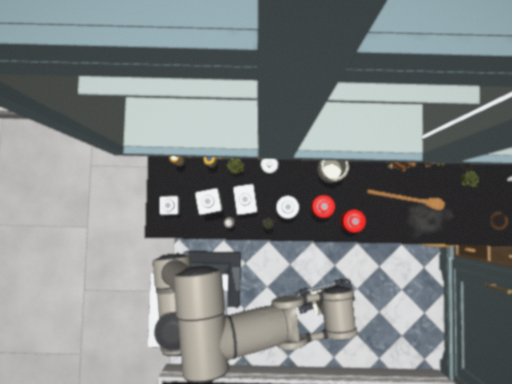

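The scene picture shows the white boxes: small (225,316), tall (240,266), oblong (254,238) and round (279,206). The red look-alikes are at (290,181) and (311,163), and two jars stand in front at (272,262) and (287,227). In the top picture, small is at (169,206), tall (208,201), oblong (245,199) and round (288,207), with red at (323,206) and (354,221).

Candidates for the press targets: tall (208,201), oblong (245,199), round white (288,207) against red (323,206)/(354,221), small (169,206) excluded. I'll measure these and check the choice in a crop.

```bash
cat > h.py <<'E'
import numpy as np
from scipy.spatial.transform import Rotation as R
from plant import bot
def at_z(cam,px,z):
    m=bot.camera_model(cam)
    d=R.from_euler("xyz",m["orientation"]).apply([(px[0]-m["cx"])/m["fx"],(px[1]-m["cy"])/m["fy"],1])
    p=np.array(m["position"]); return (p+d*(z-p[2])/d[2])[:2].round(0)
def proj(cam,X):
    m=bot.camera_model(cam)
    c=R.from_euler("xyz",m["orientation"]).inv().apply(np.array(X)-m["position"])
    return np.array([m["cx"]+m["fx"]*c[0]/c[2],m["cy"]+m["fy"]*c[1]/c[2]])
E
python3 - <<'E'
from h import *
import cv2
P={"tall":((208,201),(240,259),131),"oblong":((245,199),(254,230),91),"round":((287.5,207),(279.5,197.5),106),"small":((167,206),(226,315),76)}
for k,(t,s,z) in P.items(): print(k,at_z("top",t,z),at_z("scene",s,z))
for t in("spice_1","salt_shaker","spice_3","artichoke_1","timer"):
    for n in("top","scene"):
        print(t,n,[(np.round(d["pixel"]).tolist(),round(d["p"],2),at_z(n,d["pixel"],50).tolist()) for d in bot.outline_of(t,n)][:3])
a=cv2.imread("pics/top0.png")[150:250,140:380];b=cv2.imread("pics/scene0.png")[150:340,170:330]
a=cv2.resize(a,None,fx=3.3,fy=3.3,interpolation=2)[:,:792];cv2.imwrite("pics/a.png",a)
cv2.imwrite("pics/b.png",cv2.resize(b,None,fx=3.1,fy=3.1,interpolation=2))
E
```

```text
tall [451. -86.] [450. -85.]
oblong [ 464. -227.] [ 465. -234.]
round [ 436. -396.] [ 432. -401.]
small [429.  85.] [420.  89.]
spice_1 top [([211.0, 160.0], 0.43, [624.0, -82.0]), ([245.0, 201.0], 0.43, [459.0, -225.0]), ([268.0, 220.0], 0.4, [384.0, -323.0])]
spice_1 scene [([200.0, 251.0], 0.79, [618.0, -94.0]), ([181.0, 286.0], 0.62, [615.0, 53.0]), ([288.0, 223.0], 0.48, [369.0, -339.0])]
salt_shaker top [([230.0, 222.0], 0.58, [371.0, -167.0])]
salt_shaker scene [([273.0, 266.0], 0.62, [352.0, -146.0]), ([183.0, 283.0], 0.31, [613.0, 41.0])]
spice_3 top [([211.0, 160.0], 0.43, [624.0, -82.0]), ([245.0, 201.0], 0.43, [459.0, -225.0]), ([268.0, 220.0], 0.4, [384.0, -323.0])]
spice_3 scene [([200.0, 251.0], 0.79, [618.0, -94.0]), ([181.0, 286.0], 0.62, [615.0, 53.0]), ([288.0, 223.0], 0.48, [369.0, -339.0])]
artichoke_1 top [([233.0, 167.0], 0.77, [598.0, -172.0]), ([168.0, 203.0], 0.35, [443.0, 87.0])]
artichoke_1 scene [([217.0, 238.0], 0.76, [591.0, -170.0])]
timer top [([267.0, 161.0], 0.45, [626.0, -314.0])]
timer scene [([230.0, 210.0], 0.59, [603.0, -304.0]), ([238.0, 262.0], 0.29, [472.0, -111.0])]
```

View pics/a.png

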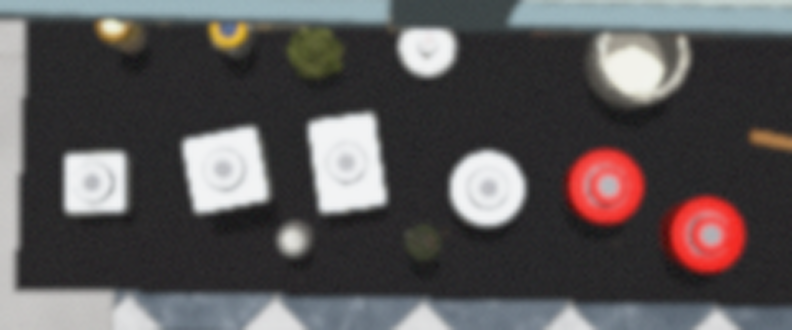

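View pics/b.png

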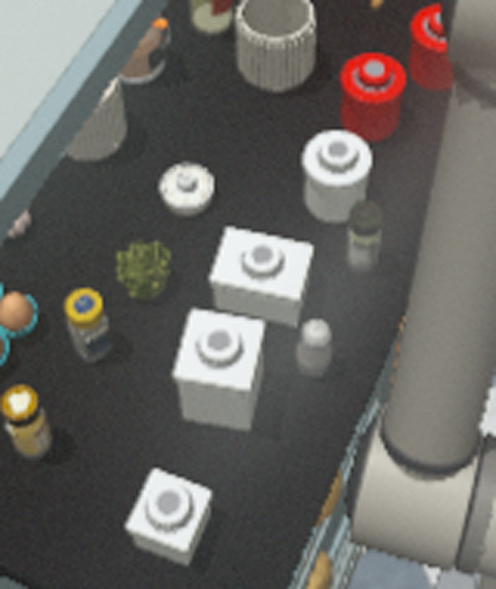

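Both views agree within about 7 mm, and the crops confirm it: grey-buttoned white boxes, tall (451,-86), oblong (463,-229), round (434,-398). The red ones are excluded. Next: close the fingers and travel at z ≈ 227 to x ≈ 380.

```bash
python3 -m jog '[[27.4,-14.8,0,0,0,0],[27.4,-14.8,0,0,0,0],[27.4,-14.8,0,0,0,0],[27.4,-14.8,0,0,0,0],[27.4,-14.8,0,0,0,0],[0,0,0,0,0,0]]' 0; python3 -m jog '[[20.8,-27,0,0,0,0],[20.8,-27,0,0,0,0],[20.8,-27,0,0,0,0],[20.8,-27,0,0,0,0],[20.8,-27,0,0,0,0],[20.8,-27,0,0,0,0],[20.8,-27,0,0,0,0],[20.8,-27,0,0,0,0],[20.8,-27,0,0,0,0],[20.8,-27,0,0,0,0],[0,0,0,0,0,0],[0,0,0,0,0,0]]'
```

```text
time: 2.0
tool_pos: [251.8, -397.4, 226.9]
tcp_rot: [-3.141, -0.001, 0.267]
contact_force: [0.0, -0.4, 0.7]
grip_width: 48.6
finger_force: 0.0
time: 3.2
tool_pos: [380.4, -85.0, 226.7]
tcp_rot: [3.141, 0.0, 0.266]
contact_force: [-0.7, -0.1, -0.6]
grip_width: 0.3
finger_force: 0.0
```

```bash
python3 -m jog '[[22.5,6.1,0,0,0,0],[22.5,6.1,0,0,0,0],[22.5,6.1,0,0,0,0],[0,0,20,0,0,0],[0,0,20,0,0,0],[0,0,20,0,0,0],[0,0,15,0,0,0],[0,0,5,0,0,0],[0,0,0,0,0,0],[0,0,0,0,0,0]]'
python3 - <<'E'
from h import *
import cv2
im=bot.capture("scene"); tp=bot.get_obs()["tool_pos"]; print(tp,proj("scene",tp))
cv2.imwrite("pics/c.png",cv2.resize(im[190:320,170:330,::-1],None,fx=4,fy=4,interpolation=2))
E
```

```text
time: 4.2
tool_pos: [450.6, -85.7, 147.4]
tcp_rot: [3.141, -0.001, 0.263]
contact_force: [0.6, -0.6, -0.3]
grip_width: 0.2
finger_force: 0.0
[450.68195049 -85.56230589 147.52756973] [239.75583522 256.54596551]
```

View pics/c.png

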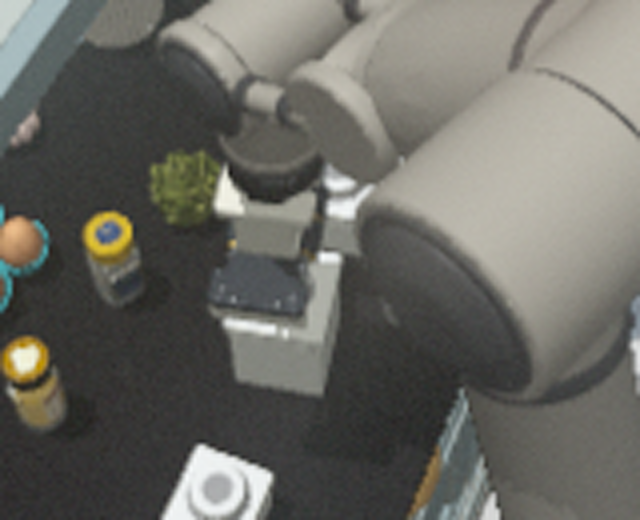

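The gripper (crop around (265,280), scene ≈(236,260)) stands centred above the tall box, and nothing else is near it. Pressing down slowly.

```bash
python3 -m jog '[[0,0,4,0,0,0],[0,0,4,0,0,0],[0,0,4,0,0,0],[0,0,3,0,0,0],[0,0,2,0,0,0],[0,0,2,0,0,0],[0,0,2,0,0,0],[0,0,2,0,0,0],[0,0,0,0,0,0],[0,0,0,0,0,0]]'; python3 -m jog '[[0,0,1,0,0,0],[0,0,1,0,0,0],[0,0,1,0,0,0],[0,0,1,0,0,0],[0,0,0,0,0,0],[0,0,0,0,0,0]]'
```

```text
time: 5.25
tool_pos: [450.1, -84.8, 123.6]
tcp_rot: [-3.141, 0.0, 0.264]
contact_force: [-1.4, 0.9, 2.2]
grip_width: 0.4
finger_force: 0.9
time: 5.85
tool_pos: [450.3, -84.9, 120.2]
tcp_rot: [3.141, -0.0, 0.264]
contact_force: [-2.9, 1.6, 8.8]
grip_width: 0.5
finger_force: 4.3
```

The force reads 8.8 N at 120 mm, which is the stop, so the tall box is sealed. Raise, pull back, and go sideways to the oblong box.

```bash
python3 -m jog '[[0,0,-5,0,0,0],[0,0,-10,0,0,0],[0,0,-20,0,0,0],[0,0,-25,0,0,0],[-22.5,-6.1,0,0,0,0],[-22.5,-6.1,0,0,0,0],[-22.5,-6.1,0,0,0,0],[0,0,0,0,0,0]]'; python3 -m jog '[[-9.4,34.8,0,0,0,0],[-9.4,34.8,0,0,0,0],[-9.4,34.8,0,0,0,0],[-9.4,34.8,0,0,0,0],[26.5,7.2,0,0,0,0],[26.5,7.2,0,0,0,0],[26.5,7.2,0,0,0,0],[0,0,20,0,0,0],[0,0,20,0,0,0],[0,0,20,0,0,0],[0,0,12,0,0,0],[0,0,0,0,0,0]]'
python3 - <<'E'
from h import *
import cv2
for n in("scene","top"): 
    im=bot.capture(n); tp=bot.get_obs()["tool_pos"]; print(tp,proj(n,tp))
    if n=="scene": cv2.imwrite("pics/d.png",cv2.resize(im[160:320,150:350,::-1],None,fx=3.5,fy=3.5,interpolation=2))
E
```

```text
time: 6.65
tool_pos: [378.1, -84.4, 180.0]
tcp_rot: [-3.141, 0.001, 0.263]
contact_force: [-0.3, -0.9, 0.5]
grip_width: 0.4
finger_force: 0.0
time: 7.85
tool_pos: [462.4, -228.8, 106.3]
tcp_rot: [-3.14, 0.002, 0.264]
contact_force: [0.0, 0.1, 0.8]
grip_width: 0.7
finger_force: 0.0
[ 462.8439437  -229.18012036  107.46848949] [254.06563437 228.73402916]
[ 463.22444922 -229.46514871  108.21000609] [245.37979515 198.96969408]
```

View pics/d.png

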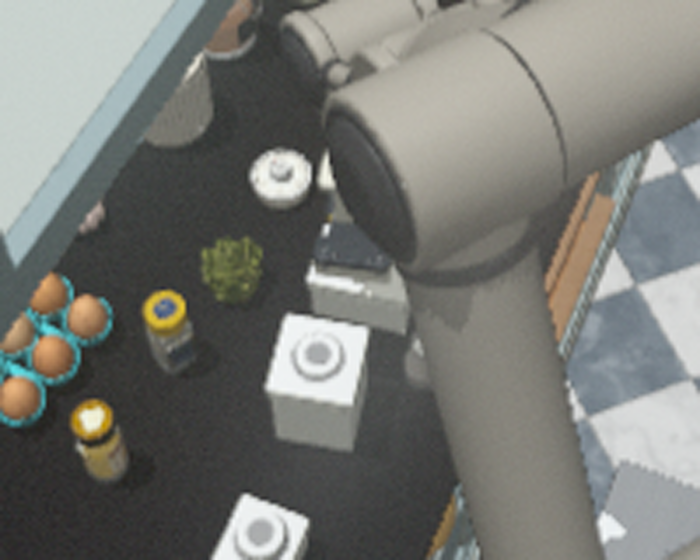

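The picture shows the tall box at crop (318,355) in place with its button down, the small one still up, and the gripper over the oblong box at (355,250). Press.

```bash
python3 -m jog '[[0,0,4,0,0,0],[0,0,4,0,0,0],[0,0,4,0,0,0],[0,0,3,0,0,0],[0,0,2,0,0,0],[0,0,2,0,0,0],[0,0,2,0,0,0],[0,0,2,0,0,0],[0,0,1,0,0,0],[0,0,0,0,0,0],[0,0,0,0,0,0]]'; python3 -m jog '[[0,0,1,0,0,0],[0,0,1,0,0,0],[0,0,1,0,0,0],[0,0,0.5,0,0,0],[0,0,0,0,0,0],[0,0,0,0,0,0]]'
```

```text
time: 9.05
tool_pos: [462.6, -229.1, 83.7]
tcp_rot: [-3.142, 0.0, 0.264]
contact_force: [-0.9, 1.3, 2.0]
grip_width: 0.4
finger_force: 1.0
time: 9.65
tool_pos: [462.7, -229.2, 80.7]
tcp_rot: [3.141, -0.0, 0.264]
contact_force: [-2.2, 1.4, 8.1]
grip_width: 0.3
finger_force: 3.7
```

Oblong is sealed (8 N at the stop). On to the round box.

```bash
python3 -m jog '[[0,0,-5,0,0,0],[0,0,-10,0,0,0],[0,0,-25,0,0,0],[0,0,-30,0,0,0],[0,0,-25,0,0,0],[-25.7,-7,0,0,0,0],[-25.7,-7,0,0,0,0],[-25.7,-7,0,0,0,0],[0,0,0,0,0,0]]'; python3 -m jog '[[-8.8,32.6,0,0,0,0],[-8.8,32.6,0,0,0,0],[-8.8,32.6,0,0,0,0],[-8.8,32.6,0,0,0,0],[-8.8,32.6,0,0,0,0],[24.6,6.7,0,0,0,0],[24.6,6.7,0,0,0,0],[0,0,20,0,0,0],[0,0,20,0,0,0],[0,0,13,0,0,0],[0,0,0,0,0,0],[0,0,0,0,0,0]]'
python3 - <<'E'
from h import *
import cv2
im=bot.capture("scene"); tp=bot.get_obs()["tool_pos"]; print(tp,proj("scene",tp))
cv2.imwrite("pics/e.png",cv2.resize(im[140:300,180:360,::-1],None,fx=3.5,fy=3.5,interpolation=2))
E
```

```text
time: 10.55
tool_pos: [380.5, -228.5, 175.7]
tcp_rot: [-3.141, 0.001, 0.263]
contact_force: [0.6, -0.1, 0.1]
grip_width: 0.7
finger_force: 0.0
time: 11.75
tool_pos: [434.1, -398.2, 122.7]
tcp_rot: [3.141, -0.0, 0.264]
contact_force: [0.4, -0.1, -0.2]
grip_width: 0.3
finger_force: 0.0
[ 434.26061769 -398.42647546  123.2208442 ] [278.83596398 195.00123217]
```

View pics/e.png

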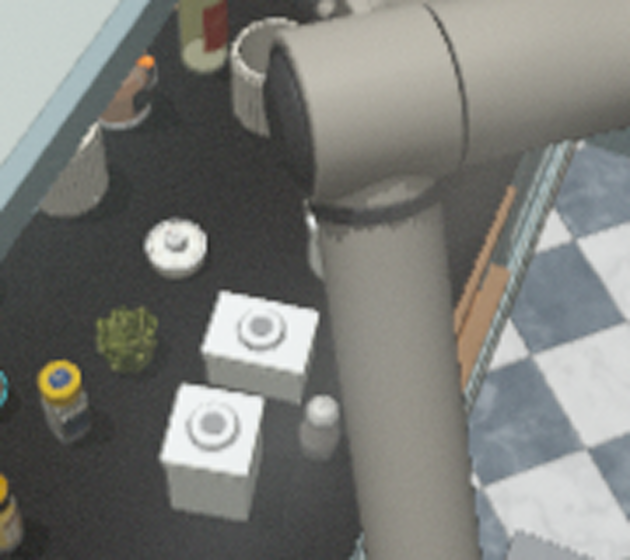

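The oblong (260,328) and tall (213,427) boxes have not moved and their buttons are down. The round box is hidden by the arm, but its measured position holds. Press to z ≈ 95.

```bash
python3 -m jog '[[0,0,4,0,0,0],[0,0,4,0,0,0],[0,0,4,0,0,0],[0,0,3,0,0,0],[0,0,2,0,0,0],[0,0,2,0,0,0],[0,0,2,0,0,0],[0,0,2,0,0,0],[0,0,1,0,0,0],[0,0,0,0,0,0],[0,0,0,0,0,0]]'; python3 -m jog '[[0,0,1,0,0,0],[0,0,1,0,0,0],[0,0,1,0,0,0],[0,0,0.5,0,0,0],[0,0,0,0,0,0],[0,0,0,0,0,0]]'
```

```text
time: 12.9
tool_pos: [433.8, -397.9, 98.2]
tcp_rot: [3.141, -0.0, 0.264]
contact_force: [-0.2, 0.8, 1.7]
grip_width: 0.6
finger_force: 0.9
time: 13.5
tool_pos: [433.9, -398.0, 95.5]
tcp_rot: [3.141, -0.0, 0.264]
contact_force: [-2.5, 3.7, 8.1]
grip_width: 0.8
finger_force: 4.0
```

Sealed. Raise, pull back towards the start, and look once more.

```bash
python3 -m jog '[[0,0,-5,0,0,0],[0,0,-10,0,0,0],[0,0,-25,0,0,0],[0,0,-30,0,0,0],[0,0,-30,0,0,0],[0,0,-20,0,0,0],[0,0,0,0,0,0]]'; python3 -m jog '[[-30,0,0,0,0,0],[-30,0,0,0,0,0],[-30,0,0,0,0,0],[-30,0,0,0,0,0],[-30,20,0,0,0,0],[-30,20,0,0,0,0],[-30,20,0,0,0,0],[-30,0,0,0,0,0],[0,0,0,0,0,0],[0,0,0,0,0,0],[0,0,0,0,0,0]]'
python3 - <<'E'
from h import *
import cv2
im=bot.capture("scene")
cv2.imwrite("pics/f.png",cv2.resize(im[150:340,160:340,::-1],None,fx=3.1,fy=3.1,interpolation=2))
E
```

```text
time: 14.2
tool_pos: [434.9, -399.1, 218.4]
tcp_rot: [3.135, -0.003, 0.264]
contact_force: [0.1, -0.1, -0.0]
grip_width: 0.6
finger_force: 0.0
time: 15.3
tool_pos: [218.5, -517.8, 214.3]
tcp_rot: [-3.141, -0.0, 0.264]
contact_force: [0.7, 0.3, -0.2]
grip_width: 0.6
finger_force: 0.0
```

View pics/f.png

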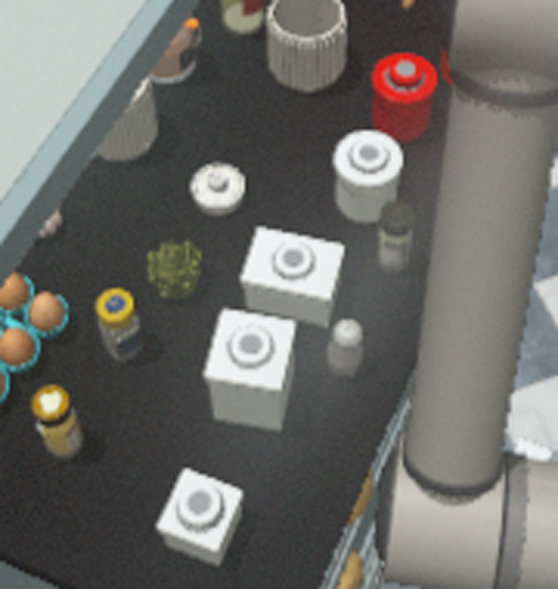

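The tall (249,345), oblong (294,260) and round (369,155) boxes are in place with their buttons down. The small one (201,505) is still up, the bystanders have not moved, and the arm is clear.

```bash
python3 -c "
from plant import bot
print(bot.close_job())"
```

```text
the job is handed in; nothing more can be done
None
```

I sealed the tall square, low oblong and round boxes in that order with about 9 N each, left the small box's button up and the other things in place, and handed the job in at about 15 s; no verdict was returned.

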